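Close out the order-packing bench

ROBOT

A 6-joint arm with a two-finger parallel gripper is mounted at the origin on the work surface. World frame = base frame: x ahead of the robot, y to its left, z up, the work surface at z = 0. Lengths are in m, angles in rad, forces in N, time in s.
With the tool pointing down it reaches from about 0.35 to 0.975 m from the base axis. Payload 4.9 kg.
Tool frame: the origin (TCP) lies at the very end of the fingers, on their centre line; the grasp point (between the pads) lies 19 mm behind it; z points along the fingers, y is the line along which they close (so a half turn about z gives the same grasp; the last joint's range is limited). The gripper opens to 85 mm and grips with 20 to 120 N. Pads are 22 mm wide; open, the fingers measure 114 mm over their backs; the gripper's body (76 mm by 85 mm) begins 54 mm behind the grasp point. The pads swing forward as they close: fully open they stand 13 mm farther back than shut.
Start: joints at [0.988, 0.053, 1.613, -0, 1.476, -0.119], TCP at [0.28, 0.559, 0.231] pointing down, gripper open.
Joint ranges: [-3.01, 3.01], [-1.01, 2.22], [0.06, 2.58], [-1.02, 4.17], [0.09, 2.62], [-3.14, 3.14]. Speed limits (rad/s): [2.57, 2.57, 3.14, 3.14, 3.14, 3.14].

INTERFACE

Orientations are given as a rotation vector (axis times angle).
In Python, from workcell import arm gives the robot as it stands.
- The arm moves only by the tool apply_moves, never from a script. Its argument "deltas" is a list that holds one entry, the list of rows, each a list of 5 numbers: the shift along the tool's x, y, z each as a share of 250 mm, from -1 to 1, then the turn about the tool's z as a share of 45 degrees, from -1 to 1, then the opening, from -1 (shut) to 1 (fully open). In form: [[[x, y, z, yaw, hand], ...]]. A call has 1 to 20 rows; each row is the pose to reach, as a shift and turn from the pose commanded when the call began, along the tool's axes at that moment; what a row does not reach only later rows make up. A row lasts 1/8 s, in which the tool goes at most 62.5 mm and 10.7 degrees, less where a joint would pass 70% of its speed; a pose out of reach is approached as far as the arm can. A call with a number of a shift or a turn outside -1 to 1 is refused whole. A call with a gripper value outside its range is refused whole. The fingers move at their own pace and stop on an object; "grip_force" is the grip in N (left out, the last holds). Time passes only in rows, so rows that repeat a pose let the fingers close. It gives the time, the measured TCP pose, the force, the opening and the grip force at its end, in the units of the state.
- arm.get_state(): the state, without advancing time (a new reading comes with each control period).
- arm.read_camera(name): name is "scene" or "top" or "wrist"; returns the picture (384x512x3 uint8, red, green, blue); there is no depth.
- arm.calibration(name): a dict with "intrinsics" (3x3 intrinsics, pixels), "R" (3x3) and "t" (3): a world point X has camera coordinates R X + t. Camera axes: x right, y down, z forward; pixel columns grow to the right and rows downward; lengths in m; the calibration is good to about 2 mm. A picture is of the moment at which its call begins: read the wrist's pose just before it. calibration takes no time and is no camera call; for the wrist camera it gives the pose at the moment of the call.
- arm.close_job(): hands the job in; it is judged then, once.
The state is a dict: "clock": time; "joints": joint angles; "qd": joint speeds; "effort": joint torques, N m; "tool_pos": TCP position; "eef_rot": TCP orientation; "contact_force": force on the tool from outside, world axes, zero at the start; "wrist_torque": the same for the moment, N m; "gripper_width": finger opening in m; "grip_force": force on a finger pad.
Only numpy, scipy, OpenCV 4.12 (cv2) and the standard library are available. Lean on these libraries where they do the work, as an engineer would, in place of code of your own. Each camera call takes 0.05 s, during which the arm holds its last target. There are 200 camera calls.

TASK

Close out the packing bench: slide the brown parcel lengthwise into the slot of the grey scanner until it is fully home against the stop, and with it home press the scanner's green button down. The two cleaner bottles stand on each other's order mats: swap them, so that each stands upright, wholly on the mat of its own colour. Hang every empty basket that is there by its handle on the rack, one to a double hook with its bar across both prongs, leave the other things on the bench where they are, and let go of everything.

Things in the scene. Friction and masses are not known exactly. Their poses are not given: they have to be found in the camera images.
- rack: fixed rack: green posts, orange rail along y, its top 280 mm up. Three double hooks, 150 mm apart, stand out to -x (the robot). Each is two round steel prongs, 8 mm thick, 66 mm apart (fingers pass between), level for 100 mm with axis 270 mm above the table, then turned up to end 114 mm out and 30 mm higher. Origin: on the table below the rail's front face, at mid-length
- scanner: fixed grey parcel scanner 180 (x) x 160 (y) x 125 mm high with a slot at table level in the front (its -x face, towards the robot): slot 80 mm wide, 66 mm high, 105 mm deep to a solid black stop; side walls and roof closed, the table is its floor. Origin: on the table, at the middle of the slot's mouth; x points into the slot
- scan_top (a point): top centre of the green push button (34 mm across) on the scanner's roof, 50 mm behind its front face; pressed straight down
- scan (a joint): travel of that button, m: 0 released, 0.006 fully down (about 5 N); springs back
- parcel: closed brown cardboard parcel 165 (x) x 64 (y) x 50 mm (z), tape along the top, white label; about 0.3 kg. Origin: centre of the underside, x along its length. Home in the scanner, 60 mm of it still stands out of the slot
- bottle_blue: upright white cleaner bottle with blue band and blue cap: body 60 mm across and 98 mm high, cap 36 mm across from 107 to 145 mm height; about 0.3 kg. Origin: centre of the underside, z up
- mat_blue: flat blue order mat, 100 x 100 x 4 mm, fixed on the table. Origin: centre of its underside
- bottle_orange: upright white cleaner bottle with orange band and orange cap: body 60 mm across and 98 mm high, cap 36 mm across from 107 to 145 mm height; about 0.3 kg. Origin: centre of the underside, z up
- mat_orange: flat orange order mat, 100 x 100 x 4 mm, fixed on the table. Origin: centre of its underside
- basket0: empty red plastic basket with black bail handle: open box 84 (x) x 118 (y) x 60 mm high, wall 4 mm; uprights at y = +-59 mm carry a straight bar, 12 x 12 mm section, 122 mm long along y, its centre 125 mm above the underside. 180 g. Origin: centre of the underside, z up. May be absent
- bar0 (a point): centre of the handle bar of the red basket; its y lies along the bar
- basket1: empty yellow plastic basket with black bail handle: open box 84 (x) x 118 (y) x 60 mm high, wall 4 mm; uprights at y = +-59 mm carry a straight bar, 12 x 12 mm section, 122 mm long along y, its centre 125 mm above the underside. 180 g. Origin: centre of the underside, z up. May be absent
- bar1 (a point): centre of the handle bar of the yellow basket; its y lies along the bar
- basket2: empty green plastic basket with black bail handle: open box 84 (x) x 118 (y) x 60 mm high, wall 4 mm; uprights at y = +-59 mm carry a straight bar, 12 x 12 mm section, 122 mm long along y, its centre 125 mm above the underside. 180 g. Origin: centre of the underside, z up. May be absent
- bar2 (a point): centre of the handle bar of the green basket; its y lies along the bar
- hook0 (a point): left (+y) double hook of the rack: the point where the centre of a hung basket's bar lies, midway between the two prongs, 62 mm out from the rail and 10 mm above the prongs' axis; x points from the prongs' tips to the rail, y along the rail
- hook1 (a point): middle double hook of the rack: the point where the centre of a hung basket's bar lies, midway between the two prongs, 62 mm out from the rail and 10 mm above the prongs' axis; x points from the prongs' tips to the rail, y along the rail
- hook2 (a point): right (-y) double hook of the rack: the point where the centre of a hung basket's bar lies, midway between the two prongs, 62 mm out from the rail and 10 mm above the prongs' axis; x points from the prongs' tips to the rail, y along the rail
- tape_roll: bystander, to be left alone: roll of tan packing tape lying flat, 100 mm across, 48 mm high. Origin: centre of the underside
- calculator: bystander, to be left alone: black desk calculator 75 x 130 x 20 mm. Origin: centre of the underside
- stapler: bystander, to be left alone: red stapler 40 x 140 x 48 mm. Origin: centre of the underside
- mug: bystander, to be left alone: white mug 80 mm across, 90 mm high. Origin: centre of the underside
- label_roll: bystander, to be left alone: roll of white labels standing up, 72 mm across, 60 mm high. Origin: centre of the underside
There are look-alikes about, which are no part of the job. Of the things that look like the basket0, the larger one is meant. What is shaped like the bottle_orange but purple is not meant.

How it is judged:
On the way, in this order (a step that is already met when the one before it is completed fails the run):
1. the parcel is fully home in the scanner's slot (x of parcel in the frame of scanner between 0.0145 and 0.0305 m and y of parcel in the frame of scanner between -0.012 and 0.012 m and z of parcel in the frame of scanner between -0.006 and 0.006 m and angle between the x axis of parcel and the x axis of scanner, either way round below 0.15 rad), for 0.2 s.
2. with the parcel home, the green button is pressed down (all of step 1 and value of joint scan above 0.004 m), for 0.05 s.
At the end, for the whole second after the job is handed in: Parcel in the slot within 8 mm of the stop, straight to 0.15 rad; button released. Each bottle at rest, upright, centred within 30 mm on its own colour's mat. Every basket present hangs, bar across both prongs of a hook (24 mm along the rail, 10 mm in height), tilt under 0.4 rad (all of step 1 and value of joint scan below 0.002 m and horizontal distance between bottle_blue and mat_blue below 0.03 m and z of bottle_blue in the frame of mat_blue between -0.002 and 0.01 m and angle between each of bottle_blue, bottle_orange's own z axis and vertical below 0.1 rad and linear speed of each of bottle_blue, bottle_orange below 0.03 m/s and horizontal distance between bottle_orange and mat_orange below 0.03 m and z of bottle_orange in the frame of mat_orange between -0.002 and 0.01 m and ((x of bar0 in the frame of hook0 between -0.04 and 0.056 m and y of bar0 in the frame of hook0 between -0.024 and 0.024 m and z of bar0 in the frame of hook0 between -0.01 and 0.01 m) or (x of bar0 in the frame of hook1 between -0.04 and 0.056 m and y of bar0 in the frame of hook1 between -0.024 and 0.024 m and z of bar0 in the frame of hook1 between -0.01 and 0.01 m) or (x of bar0 in the frame of hook2 between -0.04 and 0.056 m and y of bar0 in the frame of hook2 between -0.024 and 0.024 m and z of bar0 in the frame of hook2 between -0.01 and 0.01 m)) and angle between each of basket0, basket1, basket2's own z axis and vertical below 0.4 rad and ((x of bar1 in the frame of hook0 between -0.04 and 0.056 m and y of bar1 in the frame of hook0 between -0.024 and 0.024 m and z of bar1 in the frame of hook0 between -0.01 and 0.01 m) or (x of bar1 in the frame of hook1 between -0.04 and 0.056 m and y of bar1 in the frame of hook1 between -0.024 and 0.024 m and z of bar1 in the frame of hook1 between -0.01 and 0.01 m) or (x of bar1 in the frame of hook2 between -0.04 and 0.056 m and y of bar1 in the frame of hook2 between -0.024 and 0.024 m and z of bar1 in the frame of hook2 between -0.01 and 0.01 m)) and ((x of bar2 in the frame of hook0 between -0.04 and 0.056 m and y of bar2 in the frame of hook0 between -0.024 and 0.024 m and z of bar2 in the frame of hook0 between -0.01 and 0.01 m) or (x of bar2 in the frame of hook1 between -0.04 and 0.056 m and y of bar2 in the frame of hook1 between -0.024 and 0.024 m and z of bar2 in the frame of hook1 between -0.01 and 0.01 m) or (x of bar2 in the frame of hook2 between -0.04 and 0.056 m and y of bar2 in the frame of hook2 between -0.024 and 0.024 m and z of bar2 in the frame of hook2 between -0.01 and 0.01 m))); the robot touches nothing.
It fails at once if a bystander (tape roll, calculator, stapler, mug, label roll) is moved by more than 50 mm or tipped over (distance of any of tape_roll, calculator, stapler, mug, label_roll from where it was at the start of the episode above 0.05 m or angle between any of tape_roll, calculator, stapler, mug, label_roll's own z axis and vertical above 0.6 rad).
Of basket0, basket1, basket2 only 2 to 3 are there at a start; the rules pass over those that are not, and their reading is None.
At some moment in a run one of parcel, basket0, basket1, basket2 may be knocked a few centimetres aside while the robot is not near it.
It also fails if it takes over 208 s, if anything falls off the work surface, if the arm or the gripper's body presses on something with over 40 N, if the wrist force passes 120 N, or if a joint passes its speed limit or range.

## Working session

There is one attempt and no reset: what is moved stays moved. The work goes in short steps, Python scripts to look and compute and a tool call to move; the robot and the scene stay as the last step left them, time stands still between calls to the robot, and variables do not carry over. Pictures are saved under pics/ and viewed, at most 14 in all, crops included, and the job is handed in when it is done.

Besides the shell and the picture viewer there is one more tool, called after "Call:" as name([rows], argument=value, ...), one row to a line, values as JSON. apply_moves: Moves the arm, as the interface text tells. Shift numbers are shares of 250 mm and turn numbers shares of 45 degrees, none past 1 either way. Its arguments: {"type":"object","properties":{"deltas":{"type":"array"},"grip_force":{"type":"number"}},"required":["deltas"]}

```bash
mkdir -p pics; ls
cat > h.py <<'E'
import numpy as np, cv2
from workcell import arm
def snap(n,f=None):
    c=arm.calibration(n); im=np.array(arm.read_camera(n))
    if f: cv2.imwrite(f'pics/{f}.png',cv2.cvtColor(im,cv2.COLOR_RGB2BGR))
    return im,c
def ray(c,u,v):
    K,R,t=[np.array(c[k]) for k in('intrinsics','R','t')]
    return -R.T@t, R.T@np.linalg.solve(K,[u,v,1.])
def onz(c,u,v,z):
    o,d=ray(c,u,v); return o+d*(z-o[2])/d[2]
def meet(a,b):
    # a,b=(c,u,v): midpoint and gap of two rays
    (o1,d1),(o2,d2)=ray(*a),ray(*b); d1=d1/np.linalg.norm(d1); d2=d2/np.linalg.norm(d2)
    s=np.linalg.lstsq(np.c_[d1,-d2],o2-o1,rcond=None)[0]
    p,q=o1+s[0]*d1,o2+s[1]*d2; return (p+q)/2,np.linalg.norm(p-q)
def proj(c,X):
    p=np.array(c['R'])@np.array(X)+np.array(c['t']); p=np.array(c['intrinsics'])@p; return p[:2]/p[2]
E
python3 - <<'E'
from h import *
np.set_printoptions(precision=3,suppress=True)
for n in('scene','top','wrist'):
    im,c=snap(n,n+'0'); print(n,c['intrinsics'],-np.array(c['R']).T@c['t'],np.array(c['R']))
s=arm.get_state(); print(s)
E
```

```text
pics
scene [[408.25    0.    255.567]
 [  0.    408.25  194.044]
 [  0.      0.      1.   ]] [ 1.147 -0.455  1.014] [[ 0.645  0.764 -0.013]
 [ 0.542 -0.469 -0.697]
 [-0.539  0.443 -0.717]]
top [[438.069   0.    250.222]
 [  0.    438.069 190.912]
 [  0.      0.      1.   ]] [0.481 0.045 1.55 ] [[-0.009 -1.     0.001]
 [-0.999  0.009 -0.044]
 [ 0.044 -0.002 -0.999]]
wrist [[264.551   0.    255.907]
 [  0.    264.551 193.029]
 [  0.      0.      1.   ]] [0.209 0.595 0.372] [[ 0.446  0.895 -0.001]
 [ 0.85  -0.423  0.312]
 [ 0.279 -0.14  -0.95 ]]
{'clock': 0.15, 'joints': array([ 0.988,  0.053,  1.614, -0.   ,  1.476, -0.119]), 'qd': array([ 0.   , -0.001, -0.003, -0.002, -0.003,  0.001]), 'effort': array([  0.   , -39.425, -37.072,  -0.   ,   0.005,   0.   ]), 'tool_pos': array([0.279, 0.559, 0.23 ]), 'eef_rot': array([-0.722, -3.057,  0.002]), 'contact_force': array([-0.114,  0.369,  0.793]), 'wrist_torque': array([ 0.011, -0.067,  0.006]), 'grip_force': 0.0, 'gripper_width': 0.08554339025099847}
```

```bash
python3 -c "
import cv2
for n in('top0','scene0'):
    cv2.imwrite(f'pics/{n}b.png',cv2.resize(cv2.imread(f'pics/{n}.png'),(800,600),interpolation=cv2.INTER_CUBIC))"
```

```text
(no output)
```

View pics/top0b.png

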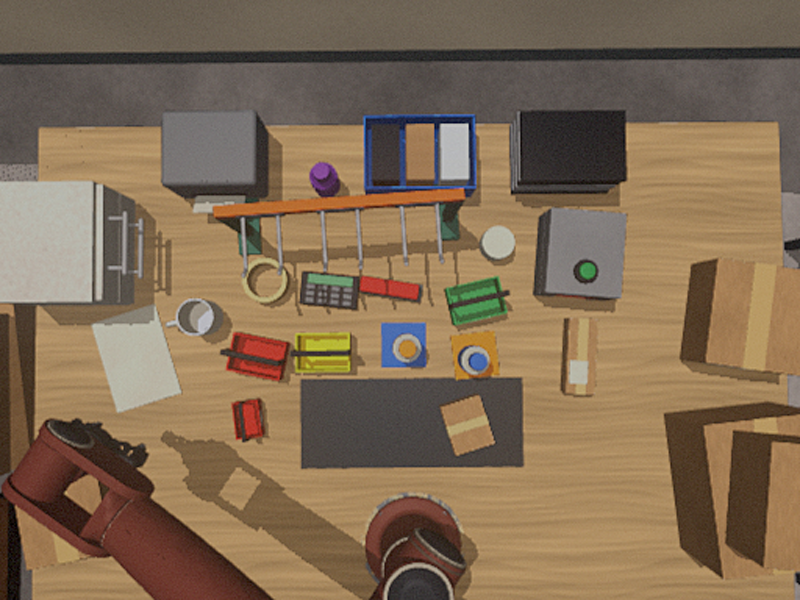

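View pics/scene0b.png

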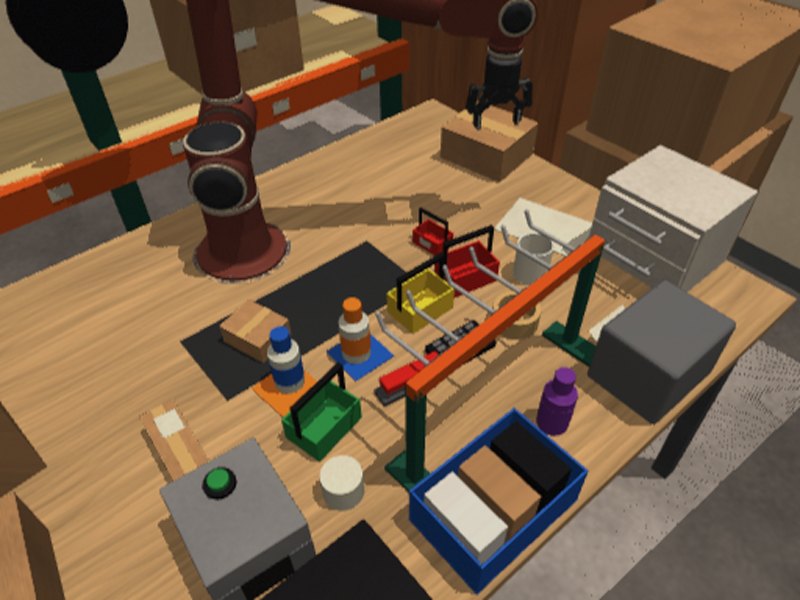

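The top view shows all three baskets. In 800-px pixels, red is at (258,356), yellow at (322,352) and green at (477,300). The orange bottle stands on the blue mat at (404,345) and the blue bottle on the orange mat at (475,357). The parcel is at (580,357), in front of the scanner, whose button is at (586,271). The prong tips are near (245..441, 265). The scene view agrees, and the small red basket and the purple bottle are look-alikes.

```bash
cat >> h.py <<'E'
np.set_printoptions(precision=3,suppress=True)
COL=dict(red=((0,140,60),(6,255,255)),orange=((7,170,120),(18,255,255)),yellow=((24,150,90),(34,255,255)),green=((50,100,40),(80,255,255)),blue=((100,140,60),(125,255,255)))
def mask(im,col):
    h=cv2.cvtColor(im,cv2.COLOR_RGB2HSV); return cv2.inRange(h,*[np.array(x) for x in COL[col]])
def blobs(im,col,amin=25):
    n,l,s,ce=cv2.connectedComponentsWithStats(mask(im,col))
    return [(s[i,4],ce[i],s[i,:4]) for i in range(1,n) if s[i,4]>=amin]
def plan(p,yaw,st=None):
    """shares to take the TCP to p with tool y axis along world angle yaw (mod pi)"""
    from scipy.spatial.transform import Rotation as Ro
    st=st or arm.get_state(); R=Ro.from_rotvec(st['eef_rot']).as_matrix()
    d=R.T@(np.array(p)-st['tool_pos']); y=R[:,1]; a=np.arctan2(y[1],y[0])
    t=(yaw-a+np.pi/2)%np.pi-np.pi/2   # world yaw wanted; tool z is down -> sign flips
    return np.round(np.r_[d/.25,-t/(np.pi/4)],3)
E
python3 - <<'E'
from h import *
for n in('top','scene'):
    im=cv2.cvtColor(cv2.imread(f'pics/{n}0.png'),cv2.COLOR_BGR2RGB); c=arm.calibration(n)
    for col in COL:
        for a,ce,b in blobs(im,col,30): print(n,col,a,ce,b, onz(c,*ce,0.0)[:2] if n=='top' else '')
c=arm.calibration('top')
for nm,u,v,z in [('parcel label',578,372,.05),('parcel far',580,318,.05),('parcel near',580,395,.05),('button',586,271,.135),('redbar',222,352,.125),('redbar2',288,363,.125),('tip0a',245,272,.3),('tip2b',441,260,.3),('scanfrontL',537,295,.125),('scanfrontR',620,298,.125)]:
    print(nm,onz(c,u/1.5625,v/1.5625,z))
s=arm.get_state(); from scipy.spatial.transform import Rotation as Ro; print(Ro.from_rotvec(s['eef_rot']).as_matrix())
E
```

```text
top red 373 [248.635 183.826] [230 177  38  15] [0.575 0.048]
top red 420 [165.881 221.624] [147 213  38  18] [0.444 0.341]
top red 298 [163.181 235.52 ] [145 228  37  16] [0.395 0.35 ]
top red 65 [151.138 267.892] [148 257   7  24] [0.282 0.393]
top red 256 [160.855 267.566] [155 256  14  25] [0.283 0.359]
top red 774 [ 26.35  298.916] [  7 271  44  50] [0.178 0.829]
top red 77 [ 57.519 300.078] [ 47 293  21  16] [0.173 0.72 ]
top red 390 [ 29.536 332.454] [  1 307  66  50] [0.062 0.817]
top red 151 [ 76.556 317.152] [ 67 307  24  23] [0.113 0.653]
top red 1971 [ 99.847 357.237] [ 51 319 109  65] [-0.026  0.571]
top red 50 [236.52 342.22] [234 329   8  25] [0.022 0.095]
top orange 1155 [217.167 129.264] [136 121 162  18] [0.77  0.158]
top orange 321 [305.084 225.293] [289 212  30  30] [ 0.426 -0.15 ]
top orange 49 [261.122 223.224] [257 218   9  10] [0.435 0.005]
top yellow 311 [206.955 218.601] [189 213  35  12] [0.453 0.196]
top yellow 254 [206.205 232.827] [189 227  36  12] [0.403 0.199]
top green 93 [375.731 172.86 ] [371 168  11  11] [ 0.61  -0.404]
top green 307 [301.971 185.3
[... 1518 characters left out ...]
scene green 203 [257.005 300.754] [247 289  27  25] 
scene green 179 [139.14  306.754] [132 300  15  15] 
scene blue 175 [179.189 216.96 ] [173 209  13  17] 
scene blue 379 [231.847 229.604] [210 215  42  28] 
scene blue 186 [184.306 239.806] [173 230  21  17] 
scene blue 2792 [313.288 325.933] [262 262 114 118] 
parcel label [ 0.383 -0.365  0.05 ]
parcel far [ 0.5   -0.372  0.05 ]
parcel near [ 0.333 -0.368  0.05 ]
button [ 0.597 -0.362  0.135]
redbar [0.435 0.394 0.125]
redbar2 [0.411 0.257 0.125]
tip0a [0.587 0.309 0.3  ]
tip2b [ 0.606 -0.05   0.3  ]
scanfrontL [ 0.548 -0.262  0.125]
scanfrontR [ 0.54  -0.435  0.125]
[[-0.894  0.447 -0.001]
 [ 0.447  0.894 -0.001]
 [ 0.    -0.002 -1.   ]]
```

Call:
apply_moves([
  [[-0.21,-0.15,-0.1,-0.2,1],[-0.42,-0.3,-0.2,-0.4,1],[-0.63,-0.45,-0.2,-0.59,1],[-0.84,-0.6,-0.2,-0.59,1],[-0.84,-0.6,-0.2,-0.59,1],[-0.84,-0.6,-0.2,-0.59,1]],
])

```text
clock: 0.9
tool_pos: [0.4005, 0.3304, 0.2811]
eef_rot: [-0.004, -3.141, -0.001]
contact_force: [-0.6, 0.1, -0.2]
gripper_width: 0.0856
grip_force: 0.0
```

Run:
```python
from h import *
im,c=snap('wrist','w1'); s=arm.get_state(); print(s['clock'],s['tool_pos'],s['eef_rot'],s['joints'],-np.array(c['R']).T@c['t']); print(np.array(c['R']))
```

```text
0.95 [0.4   0.331 0.281] [-0.001 -3.141 -0.001] [ 0.548 -0.228  1.794  0.001  1.576 -1.022] [0.321 0.331 0.423]
[[ 0.001  1.     0.001]
 [ 0.95  -0.001  0.312]
 [ 0.312  0.001 -0.95 ]]
```

View pics/w1.png

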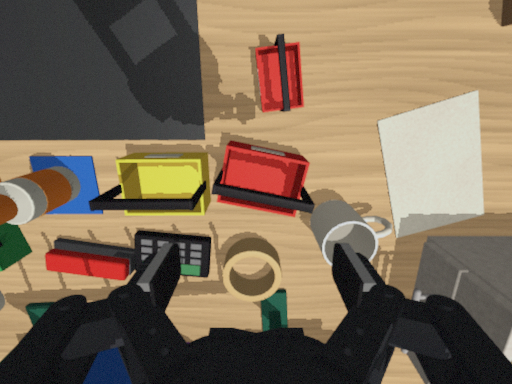

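The wrist view shows the red bar from (213,191) to (312,203) and the yellow bar from (92,204) to (207,200). The small red look-alike is above them, and the mug and tape roll are next to red.

Call:
apply_moves([
  [[0,-0.25,0,0,1],[0,-0.5,0,0,1],[0,-0.75,0,0,1],[0,-1,0,0,1]],
])

```text
clock: 1.45
tool_pos: [0.3999, 0.0808, 0.2813]
eef_rot: [-0.005, 3.141, 0.001]
contact_force: [1.2, -0.3, -0.4]
gripper_width: 0.0856
grip_force: 0.0
```

Call:
apply_moves([
  [[0,-0.25,0,0,1],[0,-0.5,0,0,1],[0,-0.75,0,0,1],[0,-1,0,0,1]],
])

```text
clock: 1.95
tool_pos: [0.4007, -0.1698, 0.2815]
eef_rot: [-0.003, 3.14, 0.001]
contact_force: [1.3, 1.2, 0.3]
gripper_width: 0.0852
grip_force: 0.0
```

Call:
apply_moves([
  [[0.1,-0.25,0,0,1],[0.2,-0.5,0,0,1],[0.2,-0.76,0,0,1],[0.2,-0.76,0,0,1],[0.2,-0.76,0,0,1],[0.2,-0.76,0,0,1]],
])

```text
clock: 2.7
tool_pos: [0.351, -0.3576, 0.2813]
eef_rot: [-0.003, 3.141, 0.001]
contact_force: [0.5, -0.4, -0.3]
gripper_width: 0.0851
grip_force: 0.0
```

Run:
```python
from h import *
im,c=snap('wrist','w2'); s=arm.get_state(); print(s['clock'],s['tool_pos'],s['eef_rot'],s['joints'])
np.savez('w2.npz',**{k:np.array(c[k]) for k in('R','t','intrinsics')})
```

```text
2.75 [ 0.351 -0.358  0.281] [-0.004  3.141  0.   ] [-0.944 -0.275  1.832  0.     1.584 -2.517]
```

View pics/w2.png

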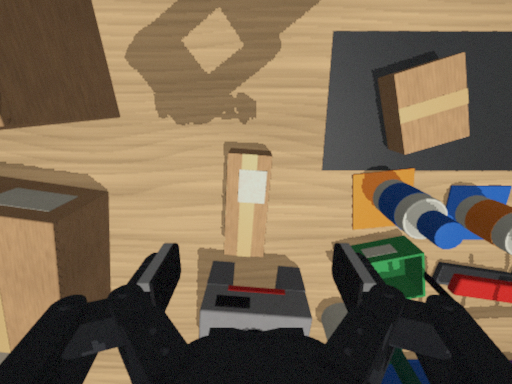

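The view shows the parcel top with corners near (230,152), (271,154), (226,254) and (266,255). The scanner front is behind it, with the slot gap between dark jambs at u≈235 and 276 and a red line at v≈290.

Run:
```python
from h import *
c=dict(np.load('w2.npz')); ct=arm.calibration('top')
for u,v in [(230,152),(271,154),(226,254),(266,255)]: print('parcel top',onz(c,u,v,.05))
for z in(0,.066,.125): print(z,[proj(c,(.545,-.35+d,z)).round(0) for d in(-.08,-.04,.04,.08)])
# triangulate label centre in top and wrist
w=cv2.imread('pics/w2.png'); t=cv2.imread('pics/top0.png')
def white(im,r):
    h=cv2.cvtColor(im,cv2.COLOR_BGR2HSV); m=cv2.inRange(h,(0,0,150),(180,50,255)); k=np.zeros_like(m); k[r[1]:r[3],r[0]:r[2]]=1
    mo=cv2.moments(m*k,True); return mo['m10']/mo['m00'],mo['m01']/mo['m00'],mo['m00']
a=white(w,(225,155,275,215)); b=white(t,(355,225,385,260)); print(a,b,meet((c,*a[:2]),(ct,*b[:2])))
# button: top + scene
s=cv2.imread('pics/scene0.png'); cs=arm.calibration('scene')
print('button',meet((ct,375.73,172.86),(cs,139.14,306.75)))
# zoomed crops, one picture
A=cv2.resize(w[140:340,190:320],None,fx=3,fy=3,interpolation=cv2.INTER_CUBIC); B=cv2.resize(t[125:260,335:415],None,fx=4.44,fy=4.44,interpolation=cv2.INTER_CUBIC)[:600]
cv2.imwrite('pics/zoom.png',np.hstack([A,B]))
```

```text
parcel top [ 0.334 -0.393  0.05 ]
parcel top [ 0.337 -0.335  0.05 ]
parcel top [ 0.498 -0.404  0.05 ]
parcel top [ 0.5  -0.34  0.05]
0 [array([216., 262.]), array([237., 262.]), array([281., 262.]), array([303., 262.])]
0.066 [array([210., 285.]), array([235., 285.]), array([285., 285.]), array([309., 285.])]
0.125 [array([203., 312.]), array([232., 312.]), array([289., 312.]), array([318., 312.])]
(251.7458193979933, 186.05016722408027, 897.0) (369.8614457831325, 237.9156626506024, 166.0) (array([ 0.383, -0.363,  0.054]), np.float64(0.0009459733745129145))
button (array([ 0.597, -0.363,  0.144]), np.float64(0.0016033498364871207))Traceback (most recent call last):
  File "<stdin>", line 16, in <module>
    return _nx.concatenate(arrs, 1, dtype=dtype, casting=casting)
           ~~~~~~~~~~~~~~~^^^^^^^^^^^^^^^^^^^^^^^^^^^^^^^^^^^^^^^
ValueError: all the input array dimensions except for the concatenation axis must match exactly, but along dimension 0, the array at index 0 has size 600 and the array at index 1 has size 599
```

Run:
```python
from h import *
w=cv2.imread('pics/w2.png'); t=cv2.imread('pics/top0.png')
A=cv2.resize(w[200:340,190:320],(557,600),interpolation=cv2.INTER_CUBIC)
B=cv2.resize(t[125:260,350:405],(243,600),interpolation=cv2.INTER_CUBIC)
cv2.imwrite('pics/zoom.png',np.hstack([A,B]))
```

```text
(no output)
```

View pics/zoom.png

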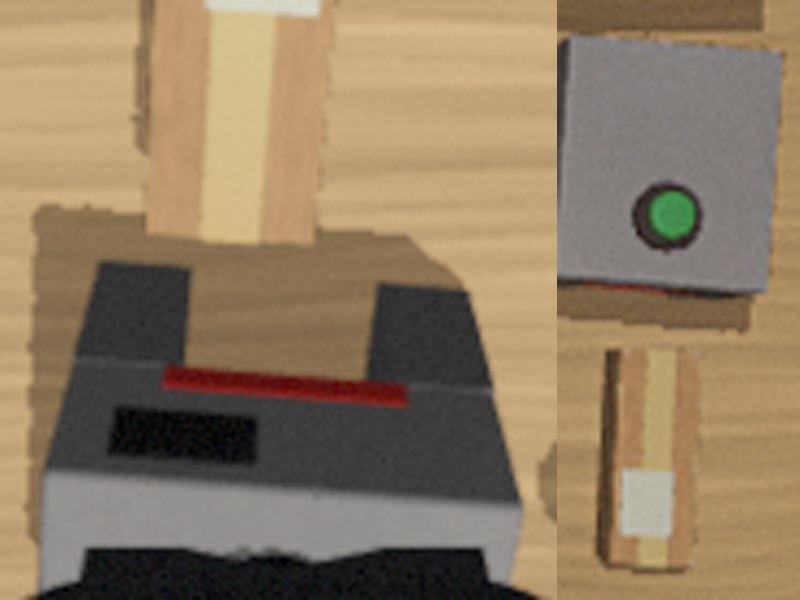

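In the zoom the slot's floor corners are at (190,270) and (377,285), the outer foot corners at (98,262) and (468,292), and the roof edge runs from (45,468) to (521,507). The parcel's far edge runs from (147,235) to (313,243).

Run:
```python
from h import *
c=dict(np.load('w2.npz'))
g=lambda u,v,z: onz(c,190+u/4.285,200+v/4.285,z)
for n,u,v,z in [('slotL',190,270,0),('slotR',377,285,0),('outL',98,262,0),('outR',468,292,0),('roofL',45,468,.125),('roofR',521,507,.125),('redL',165,378,.066),('redR',408,395,.066),('pL',147,235,.05),('pR',313,243,.05)]: print(n,g(u,v,z))
ct=arm.calibration('top')
for n,u,v in [('near',607,567),('near',688,570),('far',620,350),('far',697,350)]: print(n,onz(ct,350+(u-557)/4.42,125+v/4.444,.05))
```

```text
slotL [ 0.547 -0.396  0.   ]
slotR [ 0.555 -0.315  0.   ]
outL [ 0.544 -0.435  0.   ]
outR [ 0.558 -0.275  0.   ]
roofL [ 0.54  -0.433  0.125]
roofR [ 0.556 -0.278  0.125]
redL [ 0.551 -0.4    0.066]
redR [ 0.559 -0.308  0.066]
pL [ 0.5   -0.407  0.05 ]
pR [ 0.503 -0.345  0.05 ]
near [ 0.334 -0.334  0.05 ]
near [ 0.331 -0.397  0.05 ]
far [ 0.5   -0.348  0.05 ]
far [ 0.499 -0.407  0.05 ]
```

Call:
apply_moves([
  [[0.008,-0.032,0.2,0.084,1],[0.008,-0.032,0.45,0.084,1],[0.008,-0.032,0.7,0.084,1],[0.008,-0.032,0.85,0.084,1],[0.008,-0.032,0.95,0.084,1],[0.008,-0.032,1,0.084,1],[0.008,-0.032,1,0.084,1]],
])

```text
clock: 3.62
tool_pos: [0.3482, -0.3663, 0.0312]
eef_rot: [-0.103, -3.139, -0.001]
contact_force: [1.0, -0.5, 0.9]
gripper_width: 0.0849
grip_force: 0.0
```

Call:
apply_moves([
  [[0,0,0.05,0,1],[0,0,0.09,0,1],[0,0,0.09,0,1],[0,0,0.09,0,-1],[0,0,0.09,0,-1],[0,0,0.09,0,-1],[0,0,0.09,0,-1],[0,0,0.09,0,-1],[0,0,0.09,0,-1]],
], grip_force=40)

```text
clock: 4.75
tool_pos: [0.3482, -0.3675, 0.0093]
eef_rot: [0.104, 3.139, -0.001]
contact_force: [-1.0, -0.8, 3.5]
gripper_width: 0.0634
grip_force: 45.5
```

Call:
apply_moves([
  [[0.002,0.04,0,0.01,-1],[0.005,0.08,0,0.02,-1],[0.007,0.112,0,0.027,-1],[0.007,0.112,0,0.027,-1],[0.007,0.112,0,0.027,-1]],
])

```text
clock: 5.38
tool_pos: [0.3484, -0.3381, 0.0093]
eef_rot: [0.137, 3.138, 0.002]
contact_force: [0.2, 1.5, 6.7]
gripper_width: 0.0637
grip_force: 46.1
```

Run:
```python
from h import *
im,c=snap('wrist'); t,ct=snap('top'); s=arm.get_state(); print(s['tool_pos'],s['eef_rot'],s['contact_force'])
cv2.imwrite('pics/zoom2.png',cv2.cvtColor(np.hstack([cv2.resize(im[140:384,160:360],(492,600)),cv2.resize(t[140:260,345:405],(300,600),interpolation=cv2.INTER_CUBIC)]),cv2.COLOR_RGB2BGR))
```

```text
[ 0.348 -0.338  0.009] [0.137 3.138 0.002] [-0.113  2.158  7.581]
```

View pics/zoom2.png

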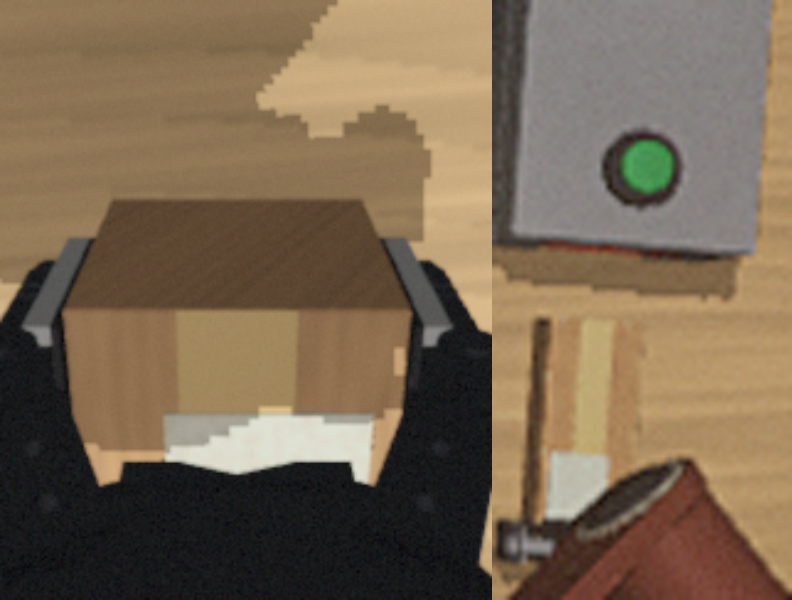

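The parcel is held square in the pads. Its far edge in the top view is centred at about (365.5,204), roughly 4 mm left of the slot line, so I'll trim that while sliding in.

Call:
apply_moves([
  [[-0.06,-0.012,0,0,-1],[-0.12,-0.012,0,0,-1],[-0.18,-0.012,0,0,-1],[-0.24,-0.012,0,0,-1],[-0.3,-0.012,0,0,-1],[-0.35,-0.012,0,0,-1],[-0.35,-0.012,0,0,-1]],
])

```text
clock: 6.35
tool_pos: [0.4357, -0.3491, 0.0092]
eef_rot: [0.137, 3.138, 0.001]
contact_force: [0.7, -1.2, 3.9]
gripper_width: 0.0635
grip_force: 45.9
```

Call:
apply_moves([
  [[-0.04,0,0,0,-1],[-0.08,0,0,0,-1],[-0.12,0,0,0,-1],[-0.16,0,0,0,-1],[-0.2,0,0,0,-1],[-0.21,0,0,0,-1],[-0.21,0,0,0,-1]],
])

```text
clock: 7.22
tool_pos: [0.4862, -0.3535, 0.0092]
eef_rot: [-0.136, -3.136, -0.002]
contact_force: [-6.5, -0.3, 9.3]
gripper_width: 0.0635
grip_force: 46.4
```

Call:
apply_moves([
  [[0,0,0,0,1],[0,0,0,0,1],[0,0,0,0,1],[0,0,-0.2,0,1],[0,0,-0.36,0,1],[0.1,0,-0.36,0,-1],[0.24,0,-0.36,0,-1],[0.24,0,-0.36,0,-1],[0.24,0,-0.36,0,-1],[0.24,0,-0.2,0,-1],[0.24,0,-0.05,0,-1],[0.24,0,-0.05,0,-1]],
])

```text
clock: 8.72
tool_pos: [0.4262, -0.3468, 0.0178]
eef_rot: [-0.136, -3.133, -0.008]
contact_force: [0.4, -0.5, -0.4]
gripper_width: -0.0003
grip_force: 0.0
```

Run:
```python
from h import *
im,c=snap('wrist'); t,ct=snap('top'); s=arm.get_state(); print(s['tool_pos'],s['eef_rot'],s['contact_force'])
np.savez('w3.npz',**{k:np.array(c[k]) for k in('R','t','intrinsics')})
cv2.imwrite('pics/zoom3.png',cv2.cvtColor(np.hstack([cv2.resize(im[140:384,160:360],(492,600)),cv2.resize(t[140:260,345:405],(300,600),interpolation=cv2.INTER_CUBIC)]),cv2.COLOR_RGB2BGR))
```

```text
[ 0.428 -0.349  0.022] [ 0.137  3.138 -0.   ] [-0.157  0.224  0.515]
```

View pics/zoom3.png

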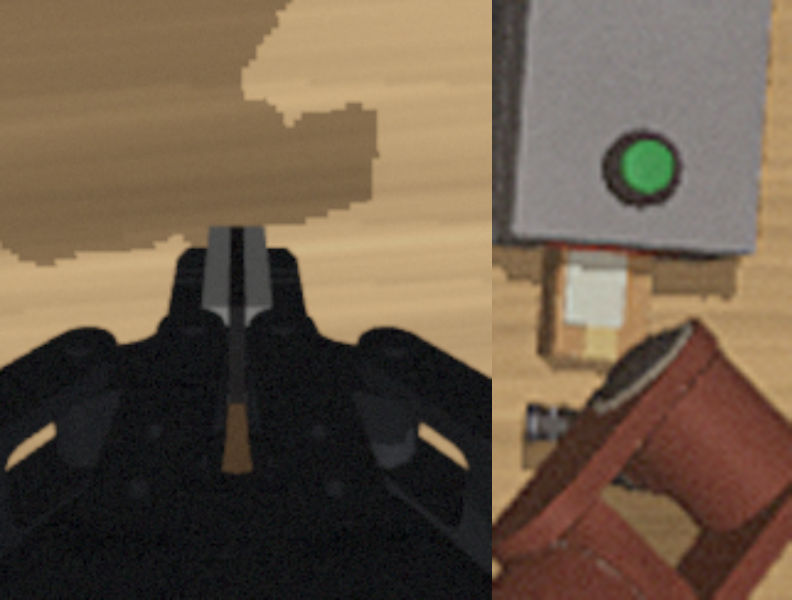

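The parcel protrudes straight. Its tail edge is at top pixel v≈211.6, which is x≈0.474, so about 15 mm is still to go.

Call:
apply_moves([
  [[-0.06,0,0.02,0,-1],[-0.11,0,0.02,0,-1],[-0.14,0,0.02,0,-1],[-0.16,0,0.02,0,-1],[-0.18,0,0.02,0,-1],[-0.19,0,0.02,0,-1],[-0.19,0,0.02,0,-1]],
])

```text
clock: 9.7
tool_pos: [0.4751, -0.3532, 0.0162]
eef_rot: [0.138, 3.138, -0.0]
contact_force: [-0.6, 0.9, 1.4]
gripper_width: 0.0004
grip_force: 0.3
```

Call:
apply_moves([
  [[-0.005,0,0,0,-1],[-0.01,0,0,0,-1],[-0.015,0,0,0,-1],[-0.02,0,0,0,-1],[-0.02,0,0,0,-1]],
])

```text
clock: 10.32
tool_pos: [0.4763, -0.3532, 0.0162]
eef_rot: [-0.136, -3.13, -0.003]
contact_force: [-16.8, 1.6, 11.2]
gripper_width: -0.0003
grip_force: 8.4
```

Call:
apply_moves([
  [[0.06,0,0,0,-1],[0.12,0,-0.1,0,-1],[0.12,0,-0.35,0,-1],[0.12,0,-0.6,0,-1],[0.12,0,-0.7,0,-1],[0.12,0,-0.7,0,-1]],
])

```text
clock: 11.08
tool_pos: [0.4513, -0.3521, 0.1943]
eef_rot: [0.137, 3.133, -0.007]
contact_force: [0.5, -0.0, 0.3]
gripper_width: -0.0001
grip_force: 0.0
```

Run:
```python
from h import *
im,c=snap('wrist'); s=arm.get_state(); print(s['tool_pos'],s['eef_rot'],s['contact_force'])
np.savez('w4.npz',**{k:np.array(c[k]) for k in('R','t','intrinsics')})
for a,ce,b in blobs(im,'green',20): print(a,ce,b,onz(c,*ce,.138))
cv2.imwrite('pics/w4.png',cv2.cvtColor(im,cv2.COLOR_RGB2BGR)); print(plan((.598,-.361,.17),np.pi/2-.087))
```

```text
[ 0.45  -0.351  0.192] [ 0.137  3.137 -0.001] [ 0.267 -0.182 -0.703]
8748 [434.481 231.224] [366 182 130 101] [ 0.484 -0.206  0.138]
709 [443.306 317.219] [426 303  35  34] [ 0.575 -0.186  0.138]
[-0.592  0.012  0.087 -0.001]
```

View pics/w4.png

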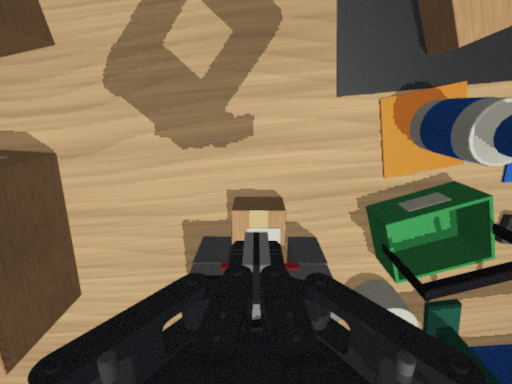

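The tail is visible, centred in the slot at (259,210), and the parcel is straight. Now the button.

Call:
apply_moves([
  [[-0.2,0.004,0,0,-1],[-0.4,0.008,0,0,-1],[-0.592,0.012,0.05,0,-1],[-0.592,0.012,0.087,0,-1],[-0.592,0.012,0.13,0,-1],[-0.592,0.012,0.15,0,-1],[-0.592,0.012,0.17,0,-1],[-0.592,0.012,0.19,0,-1],[-0.592,0.012,0.19,0,-1]],
])

```text
clock: 12.25
tool_pos: [0.5973, -0.3613, 0.1445]
eef_rot: [-0.138, -3.138, 0.001]
contact_force: [-3.1, 0.9, 3.1]
gripper_width: -0.0002
grip_force: 1.4
```

Run:
```python
from h import *
c=dict(np.load('w4.npz')); print(onz(c,232,209,.05),onz(c,286,210,.05))
```

```text
[ 0.484 -0.383  0.05 ] [ 0.491 -0.32   0.05 ]
```

Call:
apply_moves([
  [[0,0,0.008,0,-1],[0,0,0.016,0,-1],[0,0,0.024,0,-1],[0,0,0.028,0,-1],[0,0,0.028,0,-1],[0,0,0.028,0,-1]],
])

```text
clock: 13.0
tool_pos: [0.5978, -0.3615, 0.1408]
eef_rot: [0.137, 3.138, -0.002]
contact_force: [-8.1, 2.7, 15.1]
gripper_width: 0.0002
grip_force: 7.8
```

Call:
apply_moves([
  [[0,0,0.006,0,-1],[0,0,0.01,0,-1],[0,0,0.01,0,-1],[0,0,0.01,0,-1]],
])

```text
clock: 13.5
tool_pos: [0.5979, -0.3615, 0.1407]
eef_rot: [0.137, 3.138, -0.002]
contact_force: [-11.4, 6.7, 23.9]
gripper_width: 0.0
grip_force: 11.7
```

Call:
apply_moves([
  [[0,0,-0.1,0,-1],[0,0,-0.3,0,1],[0,0,-0.5,0,1],[0,0,-0.5,0,1]],
])

```text
clock: 14.0
tool_pos: [0.6002, -0.3624, 0.2661]
eef_rot: [0.137, 3.129, -0.01]
contact_force: [0.2, -0.6, 0.2]
gripper_width: 0.0543
grip_force: 0.0
```

Run:
```python
from h import *
t,ct=snap('top','top1'); s,cs=snap('scene','scene1')
def big(im,col,roi):
    x0,y0,x1,y1=roi; b=[q for q in blobs(im,col,20) if x0<q[1][0]<x1 and y0<q[1][1]<y1]; return b
for nm,col,tr,sr in [('orange cap','orange',(255,217,268,230),(215,185,235,205)),('blue cap','blue',(298,224,312,238),(170,205,190,228))]:
    a=big(t,col,tr); b=big(s,col,sr); print(nm,a,b)
    if a and b: print(meet((ct,*a[0][1]),(cs,*b[0][1])), onz(ct,*a[0][1],.149))
for nm,col,roi in [('blue mat','blue',(240,200,275,240)),('orange mat','orange',(285,208,325,245))]:
    m=mask(t,col); k=np.zeros_like(m); k[roi[1]:roi[3],roi[0]:roi[2]]=1
    n,l,st,_=cv2.connectedComponentsWithStats(m*k); i=1+np.argmax(st[1:,4]); p=cv2.findNonZero((l==i).astype(np.uint8))
    r=cv2.minAreaRect(p); print(nm,r,onz(ct,*r[0],.004),[onz(ct,*q,.004)[:2] for q in cv2.boxPoints(r)])
print(arm.get_state()['tool_pos'])
print([ (q[0],q[1]) for q in blobs(t,'green',20)],[ (q[0],q[1],onz(ct,*q[1],.0)[:2]) for c in('red','yellow') for q in blobs(t,c,100)])
```

```text
orange cap [(np.int32(29), array([262.31 , 223.655]), array([259, 219,   7,   9], dtype=int32))] [(np.int32(140), array([225.65 , 196.979]), array([219, 190,  13,  17], dtype=int32))]
(array([0.44 , 0.007, 0.14 ]), np.float64(0.0062106773389633335)) [0.438 0.005 0.149]
blue cap [(np.int32(84), array([305.179, 230.905]), array([300, 226,  11,  11], dtype=int32))] [(np.int32(173), array([179.208, 216.983]), array([173, 209,  13,  17], dtype=int32))]
(array([ 0.412, -0.135,  0.133]), np.float64(0.002072025758906076)) [ 0.414 -0.132  0.149]
blue mat ((258.0, 220.5), (27.0, 26.0), 90.0) [0.445 0.016 0.004] [array([0.493, 0.061]), array([ 0.492, -0.031]), array([ 0.397, -0.029]), array([0.398, 0.062])]
orange mat ((307.6116638183594, 226.56344604492188), (28.42757225036621, 19.094209671020508), 85.91438293457031) [ 0.422 -0.159  0.004] [array([ 0.47 , -0.122]), array([ 0.474, -0.189]), array([ 0.374, -0.195]), array([ 0.37 , -0.128])]
[ 0.598 -0.361  0.26 ]
[(np.int32(65), array([374.923, 173.185])), (np.int32(306), array([301.984, 185.428])), (np.int32(334), array([305.078, 198.689]))] [(
[... 185 characters left out ...]
([0.575, 0.048])), (np.int32(146), array([406.555, 203.445]), array([ 0.5  , -0.511])), (np.int32(2578), array([355.322, 266.831]), array([ 0.279, -0.325])), (np.int32(417), array([165.952, 221.626]), array([0.444, 0.341])), (np.int32(287), array([163.498, 235.683]), array([0.394, 0.349])), (np.int32(257), array([160.848, 267.459]), array([0.283, 0.359])), (np.int32(1549), array([286.495, 360.564]), array([-0.043, -0.079])), (np.int32(719), array([235.611, 353.629]), array([-0.018,  0.098])), (np.int32(492), array([214.228, 372.957]), array([-0.083,  0.173])), (np.int32(347), array([206.939, 231.876]), array([0.406, 0.196])), (np.int32(270), array([207.27 , 246.096]), array([0.356, 0.195]))]
```

Call:
apply_moves([
  [[0.22,0.25,-0.08,-0.05,1],[0.44,0.5,-0.08,-0.11,1],[0.66,0.75,-0.08,-0.11,1],[0.89,1,-0.08,-0.11,1],[0.89,1,-0.08,-0.11,1],[0.89,1,-0.08,-0.11,1]],
])

```text
clock: 14.85
tool_pos: [0.3958, -0.0902, 0.2767]
eef_rot: [0.001, -3.139, -0.003]
contact_force: [0.5, -0.4, 0.3]
gripper_width: 0.0856
grip_force: 0.0
```

```bash
cat >> h.py <<'E'
def save(n,c): np.savez(n,**{k:np.array(c[k]) for k in('R','t','intrinsics')})
E
python3 - <<'E'
from h import *
im,c=snap('wrist','w5'); save('w5.npz',c); print(arm.get_state()['tool_pos'])
for col in('blue','orange'):
    for a,ce,b in blobs(im,col,60): print(col,a,ce,b)
E
```

```text
[ 0.395 -0.089  0.277]
blue 212 [232.16  161.764] [211 155  36  24]
blue 1483 [315.223 179.376] [290 160  64  57]
blue 947 [217.772 196.079] [201 178  34  37]
orange 807 [205.561 159.138] [187 143  54  63]
orange 236 [320.678 179.318] [307 173  32  23]
orange 632 [344.593 218.364] [328 199  34  38]
```

View pics/w5.png

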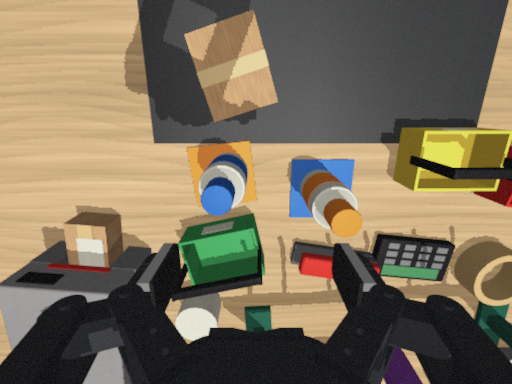

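Cap tops are blue (217,197) and orange (346,222). The orange mat's corners are (187,150), (250,142), (256,200) and (195,207). The blue mat's are (292,159), (353,159), (354,216) and (290,217).

Run:
```python
from h import *
c=dict(np.load('w5.npz')); ct=arm.calibration('top')
print('bc',onz(c,217,197,.149),meet((c,217,197),(ct,305.2,230.9)),'oc',onz(c,346,222,.149),meet((c,346,222),(ct,261.1,223.2)))
for n,q in [('om',[(187,150),(250,142),(256,200),(195,207)]),('bm',[(292,159),(353,159),(354,216),(290,217)])]:
    P=np.array([onz(c,*p,.004) for p in q]); print(n,P.mean(0),np.linalg.norm(P-np.roll(P,1,0),axis=1))
print('table',onz(c,330,60,0))
```

```text
bc [ 0.41  -0.131  0.149] (array([ 0.413, -0.133,  0.139]), np.float64(0.00021375505345655536)) oc [0.439 0.011 0.149] (array([0.439, 0.01 , 0.151]), np.float64(0.002243185914112062))
om [ 0.423 -0.144  0.004] [0.096 0.1   0.096 0.103]
bm [0.445 0.02  0.004] [0.1   0.097 0.099 0.109]
table [0.253 0.017 0.   ]
```

Call:
apply_moves([
  [[-0.09,0.2,0,0,1],[-0.172,0.388,0,0,1],[-0.172,0.388,0.2,0,1],[-0.172,0.388,0.4,0,1],[-0.172,0.388,0.6,0,1],[-0.172,0.388,0.668,0,1],[-0.172,0.388,0.668,0,1],[-0.172,0.388,0.668,0,-1],[-0.172,0.388,0.668,0,-1],[-0.172,0.388,0.668,0,-1],[-0.172,0.388,0.668,0,-1],[-0.172,0.388,0.668,0,-1],[-0.172,0.388,0.668,0,-1]],
], grip_force=35)

```text
clock: 16.52
tool_pos: [0.4422, 0.0048, 0.114]
eef_rot: [0.002, 3.138, 0.001]
contact_force: [-0.3, 2.9, 6.2]
gripper_width: 0.0351
grip_force: 34.3
```

Call:
apply_moves([
  [[0,0,-0.1,0,-1],[0,0,-0.24,0,-1],[-0.06,0.13,-0.24,0,-1],[-0.13,0.27,-0.24,0,-1],[-0.19,0.4,-0.24,0,-1],[-0.19,0.4,-0.24,0,-1],[-0.19,0.4,-0.12,0,-1],[-0.19,0.4,-0.04,0,-1],[-0.19,0.4,0,0,-1],[-0.19,0.4,0.012,0,-1],[-0.19,0.4,0.012,0,-1]],
])

```text
clock: 17.9
tool_pos: [0.4891, 0.1039, 0.1102]
eef_rot: [0.003, 3.14, -0.001]
contact_force: [-1.9, -0.1, 1.9]
gripper_width: 0.035
grip_force: 36.9
```

Call:
apply_moves([
  [[0,0,0,0,0.2],[0,0,0,0,0.4],[0,0,0,0,0.4],[0,0,0,0,0.4],[0,0,-0.12,0,0.4],[0,0,-0.3,0,0.4],[0,0,-0.4,0,1],[0.1,-0.3,-0.4,0,1],[0.2,-0.6,-0.4,0,1],[0.3,-0.94,-0.4,0,1],[0.3,-0.94,-0.4,0,1],[0.3,-0.94,-0.4,0,1]],
])

```text
clock: 19.4
tool_pos: [0.4123, -0.1337, 0.2095]
eef_rot: [0.013, 3.141, -0.001]
contact_force: [0.3, 0.5, -0.6]
gripper_width: 0.0851
grip_force: 0.0
```

Run:
```python
from h import *
im,c=snap('wrist','w6'); save('w6.npz',c); print(arm.get_state()['tool_pos'],plan((.412,-.132,.112),np.pi/2))
for col in('blue','orange'):
    for a,ce,b in blobs(im,col,60): print(col,a,ce,b,onz(c,*ce,.14))
```

```text
[ 0.413 -0.132  0.209] [ 0.004 -0.001  0.39  -0.007]
blue 259 [256.073 156.591] [234 151  45  17] [ 0.372 -0.133  0.14 ]
blue 4841 [364.936 188.734] [327 155  80  69] [ 0.4   -0.042  0.14 ]
blue 1644 [256.487 203.432] [236 178  42  51] [ 0.412 -0.133  0.14 ]
blue 109 [387.294 378.22 ] [382 370  13  14] [0.617 0.009 0.14 ]
orange 1248 [230.424 163.456] [210 136  60  76] [ 0.377 -0.154  0.14 ]
orange 358 [445.564 211.154] [421 203  49  20] [0.42 0.03 0.14]
orange 575 [503.103 270.92 ] [484 242  28  51] [0.481 0.097 0.14 ]
```

Call:
apply_moves([
  [[0.004,0,0.2,0,1],[0.004,0,0.35,0,1],[0.004,0,0.385,0,1],[0.004,0,0.385,0,1],[0.004,0,0.385,0,-1],[0.004,0,0.385,0,-1],[0.004,0,0.385,0,-1],[0.004,0,0.385,0,-1],[0.004,0,0.385,0,-1],[0.004,0,0.385,0,-1]],
])

```text
clock: 20.7
tool_pos: [0.4131, -0.1313, 0.1143]
eef_rot: [0.002, 3.14, -0.003]
contact_force: [-1.0, -1.5, 6.6]
gripper_width: 0.0354
grip_force: 35.1
```

Run:
```python
from h import *
c=dict(np.load('w6.npz')); im=cv2.cvtColor(cv2.imread('pics/w6.png'),cv2.COLOR_BGR2RGB)
m=mask(im,'blue'); n,l,st,ce=cv2.connectedComponentsWithStats(m); i=1+np.argmax(st[1:,4])
r=cv2.minAreaRect(cv2.findNonZero((l==i).astype(np.uint8))); P=np.array([onz(c,*q,.004) for q in cv2.boxPoints(r)]); print(P.mean(0),onz(c,*ce[i],.004),np.linalg.norm(P-np.roll(P,1,0),axis=1))
s=arm.get_state(); print(s['tool_pos'],s['gripper_width'])
```

```text
[0.445 0.019 0.004] [0.442 0.017 0.004] [0.099 0.104 0.1   0.114]
[ 0.413 -0.131  0.114] 0.0354068180955157
```

Call:
apply_moves([
  [[0,0,-0.1,0,-1],[0,0,-0.24,0,-1],[-0.04,0.2,-0.24,0,-1],[-0.08,0.4,-0.24,0,-1],[-0.124,0.6,-0.24,0,-1],[-0.124,0.6,-0.24,0,-1],[-0.124,0.6,-0.12,0,-1],[-0.124,0.6,-0.04,0,-1],[-0.124,0.6,-0.01,0,-1],[-0.124,0.6,0.004,0,-1],[-0.124,0.6,0.004,0,-1]],
])

```text
clock: 22.08
tool_pos: [0.4441, 0.0189, 0.1148]
eef_rot: [0.003, 3.142, 0.0]
contact_force: [-5.3, 0.2, 10.7]
gripper_width: 0.0348
grip_force: 37.9
```

Call:
apply_moves([
  [[0,0,0,0,0.2],[0,0,0,0,0.4],[0,0,0,0,0.4],[0,0,0,0,0.4],[0,0,-0.12,0,0.4],[0,0,-0.3,0,0.4],[0,0,-0.4,0,1],[-0.09,0.17,-0.4,0,1],[-0.18,0.34,-0.4,0,1],[-0.18,0.34,-0.4,0,1],[-0.18,0.34,-0.4,0,1]],
])

```text
clock: 23.45
tool_pos: [0.4883, 0.1043, 0.2117]
eef_rot: [-0.001, -3.141, 0.001]
contact_force: [0.5, -0.0, 0.9]
gripper_width: 0.0854
grip_force: 0.0
```

Run:
```python
from h import *
im,c=snap('wrist','w7'); save('w7.npz',c); print(arm.get_state()['tool_pos'])
for col in('blue','orange'):
    for a,ce,b in blobs(im,col,60): print(col,a,ce,b,onz(c,*ce,.14))
print(plan((.489,.104,.109),np.pi/2))
```

```text
[0.488 0.104 0.212]
blue 2899 [201.809 128.082] [147  96  81  77] [0.426 0.062 0.14 ]
blue 2032 [152.446 146.678] [125 124  56  49] [0.44  0.022 0.14 ]
blue 88 [190.614 338.08 ] [182 336  22   8] [0.638 0.037 0.14 ]
blue 97 [ 96.546 366.918] [ 86 350  23  34] [ 0.678 -0.068  0.14 ]
blue 123 [124.211 377.992] [117 369  14  15] [ 0.695 -0.04   0.14 ]
orange 6331 [ 61.316 113.868] [ 10  70 101  89] [ 0.415 -0.046  0.14 ]
orange 845 [253.262 200.227] [236 179  41  41] [0.486 0.103 0.14 ]
[-0.003  0.     0.411 -0.002]
```

Call:
apply_moves([
  [[0,0,0.2,0,1],[0,0,0.35,0,1],[0,0,0.41,0,1],[0,0,0.41,0,1],[0,0,0.41,0,-1],[0,0,0.41,0,-1],[0,0,0.41,0,-1],[0,0,0.41,0,-1],[0,0,0.41,0,-1],[0,0,0.41,0,-1]],
])

```text
clock: 24.75
tool_pos: [0.4896, 0.1044, 0.111]
eef_rot: [0.002, 3.139, -0.0]
contact_force: [-0.9, -1.5, 6.2]
gripper_width: 0.0351
grip_force: 35.5
```

Run:
```python
from h import *
c=dict(np.load('w7.npz')); im=cv2.cvtColor(cv2.imread('pics/w7.png'),cv2.COLOR_BGR2RGB)
m=mask(im,'orange'); n,l,st,ce=cv2.connectedComponentsWithStats(m); i=1+np.argmax(st[1:,4])
r=cv2.minAreaRect(cv2.findNonZero((l==i).astype(np.uint8))); P=np.array([onz(c,*q,.004) for q in cv2.boxPoints(r)]); print(P.mean(0),onz(c,*ce[i],.004),np.linalg.norm(P-np.roll(P,1,0),axis=1))
s=arm.get_state(); print(s['tool_pos'],s['gripper_width'],plan((.423,-.145,.114),np.pi/2))
```

```text
[ 0.423 -0.144  0.004] [ 0.419 -0.142  0.004] [0.114 0.1   0.109 0.112]
[0.49  0.104 0.111] 0.035057168023199636 [ 0.265 -0.998 -0.013 -0.001]
```

Call:
apply_moves([
  [[0,0,-0.15,0,-1],[0,0,-0.38,0,-1],[0,0,-0.6,0,-1],[0,0,-0.72,0,-1],[0.06,-0.22,-0.72,0,-1],[0.13,-0.45,-0.72,0,-1],[0.2,-0.7,-0.72,0,-1],[0.265,-0.995,-0.72,0,-1],[0.265,-0.995,-0.72,0,-1],[0.265,-0.995,-0.5,0,-1],[0.265,-0.995,-0.3,0,-1],[0.265,-0.995,-0.13,0,-1],[0.265,-0.995,-0.04,0,-1],[0.265,-0.995,-0.012,0,-1],[0.265,-0.995,-0.012,0,-1]],
])

```text
clock: 26.62
tool_pos: [0.4229, -0.1431, 0.1143]
eef_rot: [0.0, 3.141, 0.003]
contact_force: [-3.3, 3.2, 9.0]
gripper_width: 0.0352
grip_force: 39.4
```

Call:
apply_moves([
  [[0,0,0,0,0.2],[0,0,0,0,0.4],[0,0,0,0,0.4],[0,0,0,0,0.4],[0,0,-0.12,0,0.4],[0,0,-0.3,0,0.4],[0,0,-0.5,0,1],[0,0,-0.7,0,1],[0,0,-0.7,0,1]],
])

```text
clock: 27.75
tool_pos: [0.424, -0.1453, 0.2931]
eef_rot: [0.002, 3.133, -0.007]
contact_force: [0.8, -0.5, -0.3]
gripper_width: 0.0855
grip_force: 0.0
```

Run:
```python
from h import *
im,c=snap('wrist','w8'); save('w8.npz',c); t,ct=snap('top','top2'); print(arm.get_state()['tool_pos'],arm.get_state()['joints'])
for col in('blue','orange','green'):
    for a,ce,b in blobs(im,col,60): print(col,a,ce,b,onz(c,*ce,.14))
cv2.imwrite('pics/z8.png',cv2.cvtColor(np.vstack([im[130:330],cv2.resize(t[115:255,135:320],(512,387),interpolation=cv2.INTER_CUBIC)]),cv2.COLOR_RGB2BGR))
```

```text
[ 0.422 -0.144  0.288] [-0.497 -0.422  1.934 -0.     1.629 -2.066]
blue 2178 [347.651 163.117] [322 139  66  57] [ 0.408 -0.042  0.14 ]
blue 1073 [394.199 189.041] [373 172  43  35] [0.438 0.016 0.14 ]
blue 63 [266.968 327.73 ] [261 326  15   6] [ 0.645 -0.13   0.14 ]
blue 401 [318.823 331.865] [300 326  38  17] [ 0.653 -0.055  0.14 ]
blue 215 [390.981 373.074] [385 359  13  25] [0.733 0.061 0.14 ]
orange 591 [241.135 134.113] [226 123  43  32] [ 0.375 -0.162  0.14 ]
orange 149 [253.872 167.396] [244 154  30  30] [ 0.413 -0.148  0.14 ]
green 3722 [257.337 227.849] [216 193  83  68] [ 0.489 -0.144  0.14 ]
green 585 [440.048 250.874] [412 244  57  15] [0.52  0.088 0.14 ]
green 327 [506.547 311.884] [497 281  15  49] [0.616 0.201 0.14 ]
green 735 [287.597 305.041] [275 286  25  42] [ 0.606 -0.102  0.14 ]
green 239 [ 96.402 295.243] [ 86 289  23  14] [ 0.59  -0.362  0.14 ]
```

View pics/z8.png

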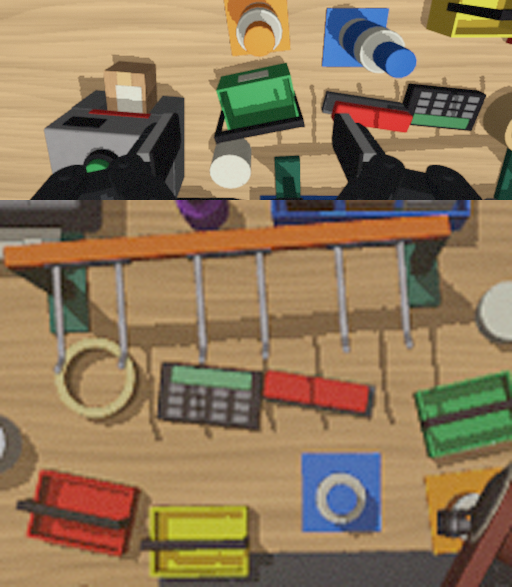

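Each bottle stands on its own mat. Zoomed top pixels: prong tips at (59,366), (122,362), (202,358), (265,352), (346,346) and (408,343), with bases at (57,266), (120,262), (197,255), (260,252), (338,247) and (400,242). The red bar runs (20,506)–(135,523) and the yellow bar (145,545)–(247,543). The green bar in the wrist view runs (218,266)–(302,254).

Run:
```python
from h import *
ct=arm.calibration('top'); c=dict(np.load('w8.npz'))
g=lambda u,v:(135+u/2.7676,115+(v-200)/2.764)
T=np.array([onz(ct,*g(*p),.302) for p in[(59,366),(122,362),(202,358),(265,352),(346,346),(408,343)]])
B=np.array([onz(ct,*g(*p),.272) for p in[(57,266),(120,262),(197,255),(260,252),(338,247),(400,242)]])
print(T,B,sep='\n'); A=np.polyfit(T[:,1],T[:,0],1); print('tip line slope dx/dy',A, 'mids',(T[::2]+T[1::2])/2)
print('tip spacing',np.diff(T[:,1]),'len',T-B)
print('red',[onz(ct,*g(*p),.131) for p in[(20,506),(135,523)]],'yel',[onz(ct,*g(*p),.131) for p in[(145,545),(247,543)]])
print('green',[onz(c,*p,.131) for p in[(218,266),(302,254)]])
# green bar height: bar ends in scene (800px): (297,433),(342,370) vs wrist
cs=arm.calibration('scene')
for w,s in[((218,266),(297,433)),((302,254),(342,370))]: print(meet((c,*w),(cs,s[0]/1.5625,s[1]/1.5625)))
# prong tips height: top vs scene
for t,s in [((59,366),(527,211)),((122,362),(503,228))]: print('tip',meet((ct,*g(*t)),(cs,s[0]/1.5625,s[1]/1.5625)))
```

```text
[[ 0.584  0.31   0.302]
 [ 0.587  0.245  0.302]
 [ 0.591  0.163  0.302]
 [ 0.596  0.098  0.302]
 [ 0.602  0.014  0.302]
 [ 0.605 -0.05   0.302]]
[[ 0.693  0.319  0.272]
 [ 0.696  0.252  0.272]
 [ 0.703  0.171  0.272]
 [ 0.706  0.104  0.272]
 [ 0.711  0.021  0.272]
 [ 0.715 -0.045  0.272]]
tip line slope dx/dy [-0.06   0.602] mids [[ 0.586  0.278  0.302]
 [ 0.594  0.13   0.302]
 [ 0.603 -0.018  0.302]]
tip spacing [-0.065 -0.083 -0.065 -0.084 -0.064] len [[-0.109 -0.009  0.03 ]
 [-0.109 -0.007  0.03 ]
 [-0.112 -0.008  0.03 ]
 [-0.109 -0.006  0.03 ]
 [-0.109 -0.007  0.03 ]
 [-0.111 -0.005  0.03 ]]
red [array([0.434, 0.392, 0.131]), array([0.413, 0.258, 0.131])] yel [array([0.388, 0.247, 0.131]), array([0.389, 0.128, 0.131])]
green [array([ 0.55 , -0.196,  0.131]), array([ 0.531, -0.085,  0.131])]
(array([ 0.575, -0.208,  0.091]), np.float64(0.01035255705230652))
(array([ 0.536, -0.085,  0.122]), np.float64(0.004266085095977547))
tip (array([0.584, 0.311, 0.3  ]), np.float64(0.00037748443340454606))
tip (array([0.587, 0.246, 0.298]), np.float64(0.0014949722943875005))
```

Run:
```python
from h import *
ct=arm.calibration('top'); t=cv2.imread('pics/top0.png')
print([onz(ct,u/1.5625,v/1.5625,.131) for u,v in[(447,305),(509,293)]], onz(ct,303.5,192.3,.04))
s=arm.get_state(); p=plan((.542,-.14,.112),np.pi/2-0,s); print(p, plan((.542,-.14,.112),.17,s),s['joints'])
```

```text
[array([ 0.529, -0.074,  0.131]), array([ 0.553, -0.203,  0.131])] [ 0.541 -0.141  0.04 ]
[-0.479  0.018  0.703 -0.002] [-0.479  0.018  0.703  1.782] [-0.497 -0.422  1.934 -0.     1.629 -2.066]
```

Call:
apply_moves([
  [[-0.12,0.004,0,0.2,1],[-0.24,0.008,0,0.4,1],[-0.36,0.012,0,0.6,1],[-0.475,0.016,0,0.8,1],[-0.475,0.016,0,1,1],[-0.475,0.016,0,1,1]],
])

```text
clock: 28.6
tool_pos: [0.5401, -0.14, 0.2848]
eef_rot: [-1.199, -2.899, 0.0]
contact_force: [-0.0, 0.2, -0.2]
gripper_width: 0.0857
grip_force: 0.0
```

Call:
apply_moves([
  [[0,0,0,0.2,1],[0,0,0,0.4,1],[0,0,0,0.6,1],[0,0,0,0.77,1],[0,0,0,0.77,1]],
])

```text
clock: 29.22
tool_pos: [0.5401, -0.1403, 0.2865]
eef_rot: [-2.008, -2.414, 0.001]
contact_force: [0.6, -0.3, -0.3]
gripper_width: 0.0853
grip_force: 0.0
```

Run:
```python
from h import *
im,c=snap('wrist','w9'); s=arm.get_state(); print(s['tool_pos'],s['joints'],plan((.541,-.14,.106),.18,s))
b=[q for q in blobs(im,'green',100)]; print([(q[0],q[1],q[2]) for q in b]); print('bar c expected',proj(c,(.541,-.14,.131)),[proj(c,p) for p in((.529,-.08,.131),(.552,-.2,.131))])
```

```text
[ 0.54  -0.14   0.287] [-0.387 -0.133  1.702 -0.     1.574 -0.571] [0.    0.004 0.723 0.004]
[(np.int32(2033), array([273.402, 163.127]), array([260, 122,  27,  84], dtype=int32)), (np.int32(2015), array([239.687, 164.409]), array([225, 124,  29,  83], dtype=int32)), (np.int32(1341), array([376.348, 143.436]), array([347, 127,  71,  38], dtype=int32))]
bar c expected [255.724 178.932] [array([254.976, 124.727]), array([255.59 , 226.692])]
```

View pics/w9.png

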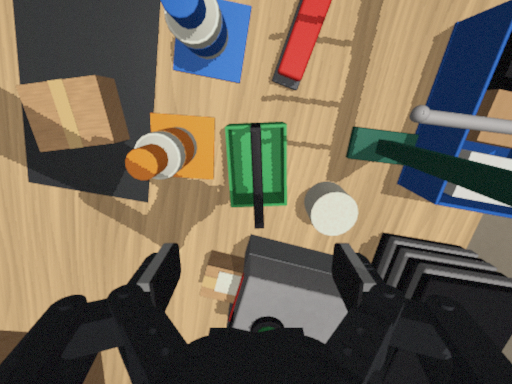

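The green bar runs straight down the image from (256,124) to (259,227), matching the prediction, so I'll grasp it.

Call:
apply_moves([
  [[0,0.004,0.2,0,0.6],[0,0.004,0.4,0,0.6],[0,0.004,0.6,0,0.6],[0,0.004,0.7,0,0.6],[0,0.004,0.72,0,0.6],[0,0.004,0.72,0,0.6],[0,0.004,0.72,0,-1],[0,0.004,0.72,0,-1],[0,0.004,0.72,0,-1],[0,0.004,0.72,0,-1],[0,0.004,0.72,0,-1],[0,0.004,0.72,0,-1]],
], grip_force=50)

```text
clock: 30.78
tool_pos: [0.5422, -0.1403, 0.1083]
eef_rot: [2.013, 2.411, 0.0]
contact_force: [-1.7, 0.2, 5.1]
gripper_width: 0.0106
grip_force: 52.6
```

Call:
apply_moves([
  [[0,0,-0.2,0,-1],[0,0,-0.4,0,-1],[0,0,-0.6,0,-1],[0,0,-0.78,0,-1],[0.15,0.03,-0.78,0.08,-1],[0.3,0.06,-0.78,0.153,-1],[0.46,0.084,-0.78,0.153,-1],[0.46,0.084,-0.78,0.153,-1],[0.46,0.084,-0.78,0.153,-1]],
])

```text
clock: 31.9
tool_pos: [0.5417, -0.0235, 0.3015]
eef_rot: [-2.154, -2.286, 0.002]
contact_force: [-0.5, 0.2, -1.7]
gripper_width: 0.0114
grip_force: 51.6
```

Run:
```python
from h import *
s=arm.get_state(); print(s['tool_pos'],s['joints'][5],s['gripper_width'],plan((.655,-.015,.303),.06,s),plan((.655,-.015,.263),.06,s))
im,c=snap('wrist','w10'); t,ct=snap('top','top3')
cv2.imwrite('pics/z10.png',cv2.cvtColor(np.hstack([im[:,:],cv2.resize(t[115:235,220:310],(288,384),interpolation=cv2.INTER_CUBIC)]),cv2.COLOR_RGB2BGR))
```

```text
[ 0.542 -0.024  0.302] -0.23993318640080266 0.011404046651785201 [ 0.007  0.454 -0.007 -0.001] [ 0.007  0.455  0.153 -0.001]
```

View pics/z10.png

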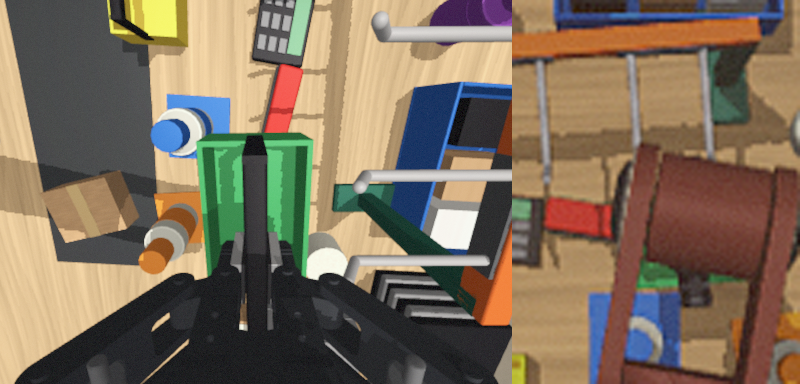

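The basket is held level. The two hook2 prong tips are at (360,182) and (352,267), to the right of the bar.

Run:
```python
from h import *
c=arm.calibration('wrist'); print(onz(c,360,182,.302),onz(c,352,267,.302),onz(c,256,140,.325))
```

```text
[0.599 0.02  0.302] [ 0.604 -0.035  0.302] [0.539 0.042 0.325]
```

Call:
apply_moves([
  [[0.002,0.1,-0.005,0,-1],[0.004,0.2,-0.005,0,-1],[0.005,0.3,-0.005,0,-1],[0.006,0.38,-0.005,0,-1],[0.007,0.44,-0.005,0,-1],[0.007,0.44,-0.005,0,-1]],
])

```text
clock: 32.75
tool_pos: [0.652, -0.0157, 0.3032]
eef_rot: [-2.155, -2.285, 0.001]
contact_force: [0.0, 0.5, -2.0]
gripper_width: 0.0107
grip_force: 51.6
```

Call:
apply_moves([
  [[0.012,0,0.05,0,-1],[0.012,0,0.1,0,-1],[0.012,0,0.13,0,-1],[0.012,0,0.15,0,-1],[0.012,0,0.155,0,-1],[0.012,0,0.155,0,-1]],
])

```text
clock: 33.5
tool_pos: [0.6516, -0.0121, 0.2654]
eef_rot: [2.154, 2.286, 0.001]
contact_force: [-0.5, -0.3, -1.4]
gripper_width: 0.0108
grip_force: 51.6
```

Call:
apply_moves([
  [[0,0,0.01,0,-1],[0,0,0.02,0,-1],[0,0,0.02,0,-1]],
])

```text
clock: 33.88
tool_pos: [0.6519, -0.0121, 0.2631]
eef_rot: [2.153, 2.285, 0.002]
contact_force: [-3.6, -0.3, 5.5]
gripper_width: 0.0106
grip_force: 52.7
```

Call:
apply_moves([
  [[0,0,-0.004,0,-0.3],[0,0,-0.004,0,0],[0,0,-0.004,0,0],[0,0,-0.004,0,0],[0,0,-0.15,0,0],[0,0,-0.3,0,0],[0,0,-0.4,0,0],[0.2,-0.25,-0.4,0,1],[0.4,-0.5,-0.4,0,1],[0.64,-0.75,-0.3,0,1],[0.86,-1,-0.2,0,1],[0.86,-1,-0.1,0,1],[0.86,-1,-0.1,0,1]],
])

```text
clock: 35.5
tool_pos: [0.3868, 0.1889, 0.2834]
eef_rot: [-2.152, -2.288, 0.001]
contact_force: [-0.3, 0.5, 0.1]
gripper_width: 0.0852
grip_force: 0.0
```

```bash
cat >> h.py <<'E'
def bar(im,c,col,near,z=.131,rad=.13):
    """dark bar over a basket: PCA of the dark pixels around a coarse centre"""
    g=cv2.cvtColor(im,cv2.COLOR_RGB2HSV); h=(mask(im,col)>0).astype(np.uint8)
    h=cv2.morphologyEx(h,cv2.MORPH_CLOSE,np.ones((25,25))); h=cv2.dilate(h,np.ones((5,5)))
    d=((g[...,2]<45)&(h>0)).astype(np.uint8); n,l,st,ce=cv2.connectedComponentsWithStats(d)
    u=proj(c,near); out=[]
    for i in range(1,n):
        if st[i,4]>80 and np.hypot(*(ce[i]-u))<90:
            r=cv2.minAreaRect(cv2.findNonZero((l==i).astype(np.uint8))); q=cv2.boxPoints(r)
            e=[np.linalg.norm(q[k]-q[(k+1)%4]) for k in range(4)]; k=int(np.argmin(e)); a=(q[k]+q[(k+1)%4])/2; b=(q[(k+2)%4]+q[(k+3)%4])/2
            A,B=onz(c,*a,z),onz(c,*b,z); out.append((st[i,4],a,b,(A+B)/2,np.linalg.norm(A-B),np.arctan2(-(A-B)[0],(A-B)[1]) if A[1]>B[1] else np.arctan2((A-B)[0],-(A-B)[1])))
    return out
E
python3 - <<'E'
from h import *
im,c=snap('wrist','w11'); save('w11.npz',c); t,ct=snap('top','top4'); s,cs=snap('scene','scene4'); st=arm.get_state(); print(st['tool_pos'],st['joints'][5],st['clock'])
for r in bar(im,c,'yellow',(.388,.188,.131)): print(r)
print('top'); 
for r in bar(t,ct,'yellow',(.388,.188,.131)): print(r)
print(blobs(im,'yellow',100))
cv2.imwrite('pics/z11.png',cv2.cvtColor(np.hstack([im,cv2.resize(s[140:300,160:280],(288,384),interpolation=cv2.INTER_CUBIC)]),cv2.COLOR_RGB2BGR))
E
```

```text
[0.388 0.188 0.284] 0.21707114896355034 35.65
top
[(np.int32(1404), array([239.108, 159.228]), array([226, 117,  30,  85], dtype=int32)), (np.int32(1043), array([275.543, 162.931]), array([261, 123,  27,  80], dtype=int32))]
```

View pics/z11.png

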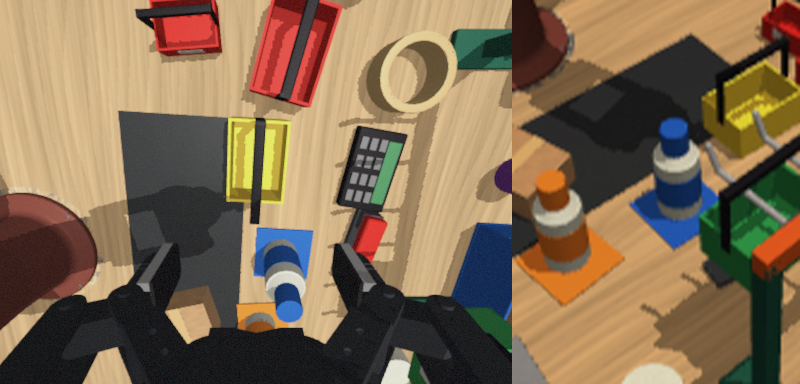

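Green hangs on both prongs of hook2. The yellow bar runs (260,119)–(255,223), and the red bar's near end is at (280,100).

Run:
```python
from h import *
c=dict(np.load('w11.npz')); A,B=onz(c,260,119,.131),onz(c,255,223,.131); a=np.arctan2(-(A-B)[0],(A-B)[1]); M=(A+B)/2
print(A,B,M,np.linalg.norm(A-B),a); print(plan((M[0],M[1],.106),a))
ct=arm.calibration('top'); g=lambda u,v:(135+u/2.7676,115+(v-200)/2.764)
for w,t in[((260,119),(145,545)),((255,223),(247,543))]: print(meet((c,*w),(ct,*g(*t))))
```

```text
[0.388 0.257 0.131] [0.39  0.134 0.131] [0.389 0.195 0.131] 0.12211662511771196 0.01753087083137055
[0.029 0.006 0.713 0.056]
(array([0.387, 0.254, 0.087]), np.float64(0.004557242445316554))
(array([0.389, 0.129, 0.119]), np.float64(0.002533924337866051))
```

Call:
apply_moves([
  [[0.029,0.006,0.2,0.056,0.6],[0.029,0.006,0.4,0.056,0.6],[0.029,0.006,0.6,0.056,0.6],[0.029,0.006,0.69,0.056,0.6],[0.029,0.006,0.71,0.056,0.6],[0.029,0.006,0.71,0.056,0.6],[0.029,0.006,0.71,0.056,-1],[0.029,0.006,0.71,0.056,-1],[0.029,0.006,0.71,0.056,-1],[0.029,0.006,0.71,0.056,-1],[0.029,0.006,0.71,0.056,-1],[0.029,0.006,0.71,0.056,-1]],
])

```text
clock: 37.15
tool_pos: [0.3904, 0.1952, 0.108]
eef_rot: [2.204, 2.238, 0.001]
contact_force: [-2.2, 0.2, 4.6]
gripper_width: 0.011
grip_force: 50.2
```

Call:
apply_moves([
  [[0,0,-0.2,0,-1],[0,0,-0.4,0,-1],[0,0,-0.6,0,-1],[0,0,-0.78,0,-1],[-0.1,0.2,-0.78,-0.03,-1],[-0.2,0.4,-0.78,-0.054,-1],[-0.274,0.57,-0.78,-0.054,-1],[-0.274,0.57,-0.78,-0.054,-1],[-0.274,0.57,-0.78,-0.054,-1]],
])

```text
clock: 38.28
tool_pos: [0.5332, 0.1289, 0.3014]
eef_rot: [-2.155, -2.283, 0.002]
contact_force: [0.4, 0.6, -1.8]
gripper_width: 0.0107
grip_force: 49.6
```

Run:
```python
from h import *
s=arm.get_state(); print(s['tool_pos'],s['gripper_width'],plan((.645,.135,.303),.06,s))
```

```text
[0.533 0.129 0.301] 0.010677407738264175 [-0.001  0.448 -0.007 -0.003]
```

Call:
apply_moves([
  [[0,0.1,-0.006,0,-1],[0,0.2,-0.006,0,-1],[0,0.3,-0.006,0,-1],[0,0.38,-0.006,0,-1],[0,0.448,-0.006,0,-1],[0,0.448,-0.006,0,-1],[0,0.448,0.05,0,-1],[0,0.448,0.1,0,-1],[0,0.448,0.14,0,-1],[0,0.448,0.155,0,-1],[0,0.448,0.162,0,-1],[0,0.448,0.162,0,-1]],
])

```text
clock: 39.78
tool_pos: [0.6459, 0.1352, 0.2625]
eef_rot: [2.156, 2.284, 0.001]
contact_force: [1.3, -0.2, -2.7]
gripper_width: 0.0105
grip_force: 49.7
```

Call:
apply_moves([
  [[0,0,0.008,0,-1],[0,0,0.012,0,-1],[0,0,0.012,0,-1]],
])

```text
clock: 40.15
tool_pos: [0.646, 0.1352, 0.2623]
eef_rot: [2.155, 2.283, 0.003]
contact_force: [-4.9, -0.6, 7.4]
gripper_width: 0.0109
grip_force: 50.9
```

Call:
apply_moves([
  [[0,0,-0.006,0,-0.3],[0,0,-0.006,0,0],[0,0,-0.006,0,0],[0,0,-0.006,0,0],[0,0,-0.15,0,0],[0,0,-0.3,0,0],[0,0,-0.4,0,0],[0.2,-0.25,-0.4,0.1,1],[0.4,-0.5,-0.4,0.2,1],[0.64,-0.7,-0.3,0.276,1],[0.81,-0.84,-0.2,0.276,1],[0.81,-0.84,-0.1,0.276,1],[0.81,-0.84,-0.1,0.276,1]],
])

```text
clock: 41.78
tool_pos: [0.4205, 0.326, 0.2796]
eef_rot: [-2.385, -2.042, 0.011]
contact_force: [-0.2, -1.3, -0.0]
gripper_width: 0.0854
grip_force: 0.0
```

Run:
```python
from h import *
im,c=snap('wrist','w12'); save('w12.npz',c); st=arm.get_state(); print(st['tool_pos'],st['joints'][5],st['clock'])
b=blobs(im,'red',100); print(b)
# dark pixels along the bar: columns of dark run per row near the image middle
v=cv2.cvtColor(im,cv2.COLOR_RGB2HSV)[...,2]
for r in range(90,245,8): 
    d=np.where(v[r,215:300]<50)[0]+215; print(r,len(d),d.min() if len(d) else '',d.max() if len(d) else '')
t,ct=snap('top','top5'); print([(q[0],q[1],onz(ct,*q[1],.03)) for q in blobs(t,'red',100) if q[1][0]<200 and q[1][1]<250])
```

```text
[0.423 0.326 0.282] 0.6734559424681941 41.825
[(np.int32(2250), array([240.644, 152.264]), array([227, 110,  29,  87], dtype=int32)), (np.int32(2035), array([275.804, 154.22 ]), array([261, 112,  31,  87], dtype=int32)), (np.int32(2049), array([164.119, 150.18 ]), array([128, 124,  71,  54], dtype=int32)), (np.int32(243), array([103.56 , 367.901]), array([ 88, 354,  33,  30], dtype=int32))]
90 0  
98 0  
106 0  
114 0  
122 3 256 265
130 1 256 256
138 2 256 264
146 2 255 256
154 4 255 263
162 4 254 262
170 7 254 262
178 6 254 261
186 8 253 261
194 9 252 260
202 8 252 260
210 30 215 260
218 22 215 236
226 19 215 233
234 13 215 227
242 23 215 237
[(np.int32(357), array([168.815, 222.246]), array([0.442, 0.325, 0.03 ])), (np.int32(225), array([168.382, 236.551]), array([0.393, 0.327, 0.03 ]))]
```

Run:
```python
from h import *
c=dict(np.load('w12.npz')); A,B=onz(c,260.5,110,.131),onz(c,256,216,.131); a=np.arctan2(-(A-B)[0],(A-B)[1]); M=(A+B)/2
print(A,B,M,np.linalg.norm(A-B),a); print(plan((M[0],M[1],.106),a))
for z in(.06,): P=[onz(c,*p,z) for p in((227,110),(292,110),(292,199),(227,199))]; print(np.mean(P,0))
```

```text
[0.437 0.401 0.131] [0.414 0.282 0.131] [0.426 0.342 0.131] 0.12057801081491941 -0.19202664235815672
[ 0.065 -0.004  0.712  0.043]
[0.427 0.339 0.06 ]
```

Call:
apply_moves([
  [[0.062,-0.004,0.2,0.043,0.6],[0.062,-0.004,0.4,0.043,0.6],[0.062,-0.004,0.6,0.043,0.6],[0.062,-0.004,0.69,0.043,0.6],[0.062,-0.004,0.707,0.043,0.6],[0.062,-0.004,0.707,0.043,0.6],[0.062,-0.004,0.707,0.043,-1],[0.062,-0.004,0.707,0.043,-1],[0.062,-0.004,0.707,0.043,-1],[0.062,-0.004,0.707,0.043,-1],[0.062,-0.004,0.707,0.043,-1],[0.062,-0.004,0.707,0.043,-1]],
])

```text
clock: 43.38
tool_pos: [0.4258, 0.341, 0.1079]
eef_rot: [-2.425, -1.997, -0.001]
contact_force: [-2.3, 0.1, 5.5]
gripper_width: 0.0105
grip_force: 51.4
```

Call:
apply_moves([
  [[0,0,-0.2,0,-1],[0,0,-0.4,0,-1],[0,0,-0.6,0,-1],[0,0,-0.78,0,-1],[0,0,-0.78,0,-1]],
])

```text
clock: 44.0
tool_pos: [0.4274, 0.3416, 0.3066]
eef_rot: [2.424, 1.996, 0.013]
contact_force: [0.2, 0.5, -0.8]
gripper_width: 0.0114
grip_force: 50.6
```

Run:
```python
from h import *
s=arm.get_state(); print(s['tool_pos'],s['gripper_width'],plan((.525,.275,.303),.06,s),plan((.637,.282,.303),.06,s))
```

```text
[0.427 0.342 0.307] 0.011363195510953269 [-0.187  0.434  0.016 -0.322] [-0.073  0.869  0.02  -0.322]
```

Call:
apply_moves([
  [[-0.06,0.14,0.01,-0.15,-1],[-0.13,0.29,0.016,-0.322,-1],[-0.187,0.434,0.016,-0.322,-1],[-0.187,0.434,0.016,-0.322,-1],[-0.187,0.434,0.016,-0.322,-1]],
])

```text
clock: 44.62
tool_pos: [0.5224, 0.2739, 0.2959]
eef_rot: [-2.153, -2.285, 0.005]
contact_force: [1.1, 1.3, -1.9]
gripper_width: 0.011
grip_force: 50.6
```

Run:
```python
from h import *
s=arm.get_state(); print(s['tool_pos'],s['gripper_width'],plan((.637,.282,.303),.06,s),plan((.637,.282,.262),.06,s))
```

```text
[0.522 0.274 0.296] 0.01103388537827025 [ 0.005  0.459 -0.03  -0.   ] [ 0.005  0.46   0.134 -0.   ]
```

Call:
apply_moves([
  [[0,0.02,-0.03,0,-1],[0.001,0.1,-0.03,0,-1],[0.002,0.2,-0.03,0,-1],[0.003,0.3,-0.03,0,-1],[0.004,0.38,-0.03,0,-1],[0.005,0.459,-0.03,0,-1],[0.005,0.459,-0.03,0,-1],[0.005,0.459,0.03,0,-1],[0.005,0.459,0.08,0,-1],[0.005,0.459,0.12,0,-1],[0.005,0.459,0.134,0,-1],[0.005,0.459,0.142,0,-1],[0.005,0.459,0.142,0,-1]],
])

```text
clock: 46.25
tool_pos: [0.6379, 0.2823, 0.2633]
eef_rot: [2.154, 2.287, 0.001]
contact_force: [-0.1, 0.9, -1.5]
gripper_width: 0.011
grip_force: 50.6
```

Call:
apply_moves([
  [[0,0,0.008,0,-1],[0,0,0.014,0,-1],[0,0,0.014,0,-1]],
])

```text
clock: 46.62
tool_pos: [0.6382, 0.2823, 0.2625]
eef_rot: [2.153, 2.286, 0.004]
contact_force: [-4.3, -1.2, 6.6]
gripper_width: 0.011
grip_force: 51.6
```

Call:
apply_moves([
  [[0,0,-0.006,0,-0.3],[0,0,-0.006,0,0],[0,0,-0.006,0,0],[0,0,-0.006,0,0],[0,0,-0.15,0,0],[0,0,-0.3,0,0],[0,0,-0.4,0,0],[0.2,-0.25,-0.4,0,1],[0.4,-0.5,-0.4,0,1],[0.6,-0.75,-0.4,0,1],[0.8,-0.9,-0.4,0,1],[0.8,-0.9,-0.4,0,1],[0.8,-0.9,-0.4,0,1]],
])

```text
clock: 48.25
tool_pos: [0.3985, 0.4704, 0.3594]
eef_rot: [-2.148, -2.292, -0.0]
contact_force: [-0.1, -0.3, -1.0]
gripper_width: 0.0854
grip_force: 0.0
```

Run:
```python
from h import *
t,ct=snap('top','top9'); s,cs=snap('scene','scene9'); print(arm.get_state()['tool_pos'],arm.get_state()['clock'])
cv2.imwrite('pics/fin.png',cv2.cvtColor(np.hstack([cv2.resize(t[110:260,120:410],(400,207)),np.zeros((207,0,3),np.uint8)]) if 0 else np.vstack([cv2.resize(t[110:255,120:410],(600,300),interpolation=cv2.INTER_CUBIC),cv2.resize(s[130:340,80:400],(600,300),interpolation=cv2.INTER_CUBIC)]),cv2.COLOR_RGB2BGR))
```

```text
[0.401 0.468 0.359] 48.35
```

View pics/fin.png

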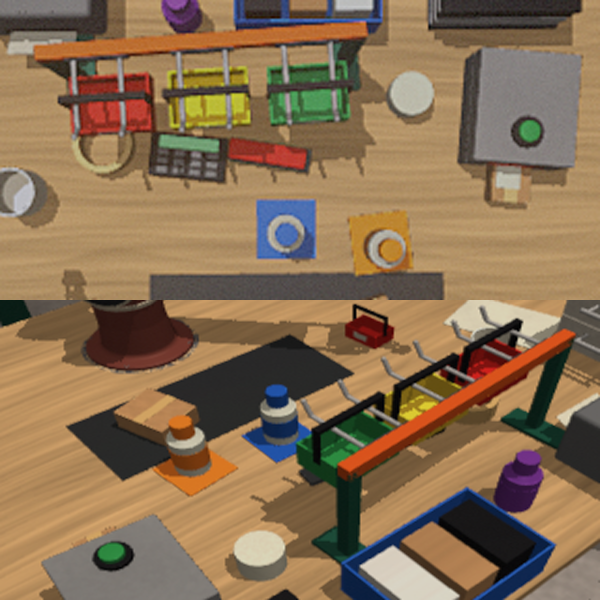

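All three baskets hang with their bars across both prongs. The bottles are swapped onto their mats and the parcel still sits straight in the slot. The button is released and the arm is clear, so I'm handing in.

```bash
python3 -c "
from workcell import arm
print(arm.close_job())"
```

```text
the job is handed in; nothing more can be done
None
```

I handed the job in after about 48 s on the robot's clock: the parcel is home and the button pressed (judged from the force and the hard stop, since its travel can't be read), both bottles are on their own mats, all three baskets hang on the rack, and the arm is clear; no verdict came back.

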